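# Hang the humidity gauge in the dry cabinet

### The arm

A 6-joint arm with a two-finger parallel gripper is mounted at the origin on a cart in front of the work surface, level with it; the furniture and walls round the work are solid. World frame = base frame: x ahead of the robot, y to its left, z up, the work surface at z = 0. Lengths are in m, angles in rad, forces in N, time in s.
With the tool pointing down it reaches from about 0.275 to 0.725 m from the base axis. Payload 15.9 kg.
Tool frame: the origin (TCP) lies between the finger pads; the fingertips stand 17 mm ahead of it and the grasp point (between the pads) lies 2 mm behind it; z points along the fingers, y is the line along which they close (so a half turn about z gives the same grasp; the last joint's range is limited). The gripper opens to 85 mm and grips with 20 to 120 N. Pads are 22 mm wide; open, the fingers measure 114 mm over their backs; the gripper's body (76 mm by 85 mm) begins 54 mm behind the grasp point. The pads swing forward as they close: fully open they stand 13 mm farther back than shut.
Start: joints at [-1.325, 0.213, -0.034, 1.323, 0, 1.571], TCP at [0.122, -0.485, 0.248] pointing down, gripper open.
Joint ranges: [-2.98, 2.98], [-0.74, 1.72], [-1.14, 1.35], [-2.1, 2.04], [-1.57, 1.44], [-3.14, 3.14]. Speed limits (rad/s): [1.89, 1.89, 2.39, 2.57, 3.14, 3.14].

### API

Orientations are given as a unit quaternion [w, x, y, z].
In Python, from station import arm gives the robot as it stands.
- The arm moves only by the tool send_rows, never from a script. Its argument "moves" is a list of rows, each a list of 5 numbers: the shift along the tool's x, y, z in m, then the turn about the tool's z in degrees, then the closure, from -1 (fully open) to 1 (shut). A call has 1 to 10 rows; each row is the pose to reach, as a shift and turn from the pose commanded when the call began, along the tool's axes at that moment; what a row does not reach only later rows make up. A row lasts 1/8 s, in which the tool goes at most 62.5 mm and 10.7 degrees, less where a joint would pass 70% of its speed; a pose out of reach is approached as far as the arm can. A call with a gripper value outside its range is refused whole. The fingers move at their own pace and stop on an object; "grip_force" is the grip in N (left out, the last holds). Time passes only in rows, so rows that repeat a pose let the fingers close. It gives the time, the measured TCP pose, the force, the opening and the grip force at its end, in the units of the state.
- arm.sense(): the state, without advancing time (a new reading comes with each control period).
- arm.snapshot(name): name is "scene" or "side" or "wrist"; returns (picture, depth): 420x560x3 uint8, blue, green, red; 420x560 float32, m along the optical axis (not along the pixel's ray), 0 where there is no reading.
- arm.camera_info(name): a dict with "fx", "fy", "cx", "cy" (pixels), "cam_to_world" (4x4, takes a point from camera to world coordinates). Camera axes: x right, y up, looking along -z (the intrinsics and any distortion apply to the point x, -y, -z); pixel columns grow to the right and rows downward; lengths in m; the calibration is good to about 2 mm. A picture is of the moment at which its call begins: read the wrist's pose just before it. camera_info takes no time and is no camera call; for the wrist camera it gives the pose at the moment of the call.
- arm.hand_in(): hands the job in; it is judged then, once.
Trained networks look in the newest picture that a camera, given by its name, has taken for a name from the list of things; names that differ only in an ending like _2 or _b are one class to them, and where a whole thing is asked for, a point or a joint stands for the part that bears it (a point fixed in the world has none). Each returns a list of dicts, best first, with "confidence" (0 to 1); they miss things now and then, are a little off and sometimes report something else, mostly with a low value. They report only what shows in the picture. A call takes as long as a camera call. They do not tell look-alikes from the thing itself.
- arm.search_frame(camera, label): "rect" ([left, top, right, bottom] in pixels, round what is visible of it).
- arm.regions_of(camera, label): "pixels" (420x560 bool, what is visible of it) and "rect" ([left, top, right, bottom] in pixels, round what is visible of it).
The state is a dict: "clock": time; "joint_positions": joint angles; "qvel": joint speeds; "joint_torque": joint torques, N m; "eef_pos": TCP position; "tcp_rot": TCP orientation; "ft_force": force on the tool from outside, world axes, zero at the start; "torque": the same for the moment, N m; "finger_gap": finger opening in m; "grip_force": force on a finger pad.
Only numpy, scipy, OpenCV 4.12 (cv2) and the standard library are available. Lean on these libraries where they do the work, as an engineer would, in place of code of your own. Each camera call takes 0.05 s, during which the arm holds its last target. There are 200 camera calls.

### The job

The humidity gauge has had new batteries: take it from the desk, lower it through the opening in the top of the small dry cabinet without touching the edges of the opening, and hang it by the strap on its back from the magnetic hook on the back wall inside. The hook may have slid up to 2 cm to either side, so feel for it gently, pressing with less than 20 N, and let go once the strap sits fully down in the hook. Then fold the lid shut, and leave the other things on the desk where they are.

Things in the scene. Friction and masses are not known exactly. Their poses are not given: they have to be found in the camera images.
- gauge: White humidity gauge standing loose on the desk: case 24 mm deep (x), 40 wide (y), 90 tall, about 90 g. Origin: centre of the case's underside; z up; dial on the -x face, hanging strap on the back (+x). Grip its ribbed sides (y = -20 and +20 mm, z = 66 to 90 mm) from above. A rubber foot bar of full width at the bottom of the back (z = 0 to 10 mm) reaches to x = 30 mm, as far as the strap.
- strap (a point): Middle of the lower edge of the steel strap on the gauge's back, at gauge x = 28.5, z = 62 mm. Strap: x = 27 to 30, y = -11 to 11, z = 62 to 72 mm; two lugs, each 4 mm wide in y, join its ends to the case (same z). Between them a vertical through-slot is left, 14 mm wide in y (-7 to 7) and 15 mm deep in x (12 to 27 mm), for the hook's tongue.
- cabinet: Small grey steel cabinet, fixed on the desk, 170 mm deep (x), 234 wide (y), 150 high. Origin: centre of its underside; -x is the front with a clear window, +x the back; the back wall's inner face is x = 79 mm. Properly hung, the gauge's origin is at z = 50, x = 43 to 49 mm here (49: flat on the wall). With a lug standing on the hook's tongue it is 13 mm too high.
- hook_wall (a point): Point on the back wall's inner face (cabinet x = 79, y = 0, z = 112 mm) at the height of the upper side of the hook's arm. The hook itself is not measured: its middle is anywhere within 20 mm either way along the cabinet's y. Its magnet (20 mm round, 6 thick, cabinet z = 85 to 105 mm) slips sideways at about 14 N. Tongue: 8 mm wide in y, 10 to 14 mm off the wall, top at z = 125 mm.
- top_panel: The cabinet's fixed top panel, z = 146 to 150 mm, with the cabinet's origin and axes. Its edges must not be touched. Lower the gauge with its origin at cabinet x = 20 to 29 mm, so that its foot passes in front of the hook; with the origin at z = 65 to 71 mm the foot is below the hook and the strap above it, and the gauge can go back to the wall, then down.
- opening (a point): Centre of the opening in the top panel, at its upper face (cabinet x = 35.5, y = 0, z = 150 mm). The opening is 87 mm long in x (-8 mm to the back wall at 79 mm) and 180 mm in y (-90 to 90 mm). Fingers that open wide inside may strike its edges.
- lid (a joint): Lid of the opening, a 4 mm plate, 202 mm wide, hinged along the cabinet's back edge (axis along the cabinet's y at x = 83, z = 153.5 mm). Radians: 0 = shut, lying flat on the top panel; 2.35 to 2.6 = folded back behind the opening, as at the start. A stiff hinge keeps it at any angle; 1 to 2 N at its edge moves it.
- lid_edge (a point): Middle of the lid's free edge, 100 mm from the hinge axis; the black edge grip there is 9 mm thick.
- battery_1: Blue and white battery standing upright, loose, 15 mm across and 50 mm tall. Origin: centre of its underside.
- battery_2: A second battery like it.
- note_pad: Block of sticky notes, loose, 75 x 75 x 19 mm. Origin: centre of its underside.
- mouse: Black computer mouse, loose, 117 x 59 x 42 mm. Origin: centre of its underside. Before it, off the desk's front edge, stands an office chair: its fixed backrest fills x = 0.17 to 0.29, y = -0.51 to -0.23 m from the robot's base, from 0.27 to 0.46 m above the desk top; keep the arm clear of it.
Not all that is in view belongs to the job. What is meant by the gauge is not red, and is the larger of those in its own colour.

How it is judged:
By the outcome, as a careful person would: the job done as asked, in the order asked, and still so for the second after the job is handed in, with the robot touching nothing.
It also fails if it takes over 72 s, if anything falls off the work surface, if the arm or the gripper's body presses on something with over 40 N, if the wrist force passes 120 N, or if a joint passes its speed limit or range.

## Working session

There is one attempt and no reset: what is moved stays moved. The work goes in short steps, Python scripts to look and compute and a tool call to move; the robot and the scene stay as the last step left them, time stands still between calls to the robot, and variables do not carry over. Pictures are saved under pics/ and viewed, at most 10 in all, crops included, and the job is handed in when it is done.

Besides the shell and the picture viewer there is one more tool, called after "Emit:" in YAML: its name, and indented under it one key for each argument. send_rows: Moves the arm, as the interface text tells. Its arguments: {"type":"object","properties":{"moves":{"type":"array"},"grip_force":{"type":"number"}},"required":["moves"]}

```bash
mkdir -p pics; ls
cat > h.py <<'E'
import numpy as np,cv2
from station import arm
from scipy.spatial.transform import Rotation as R
def cloud(name,d):
    c=arm.camera_info(name);T=np.array(c["cam_to_world"])
    v,u=np.mgrid[:420,:560]
    P=np.stack([(u-c["cx"])/c["fx"]*d,-(v-c["cy"])/c["fy"]*d,-d],-1)
    W=P@T[:3,:3].T+T[:3,3]; W[d<=0]=np.nan
    return W
def tool():
    s=arm.sense();q=np.array(s["tcp_rot"]);return np.array(s["eef_pos"]),R.from_quat(q[[1,2,3,0]]).as_matrix(),s
E
python3 - <<'E'
from h import *
s=arm.sense();print(s)
ims=[]
for n in ["scene","side"]:
    p,d=arm.snapshot(n);cv2.imwrite(f"pics/{n}0.png",p);np.save(f"{n}0.npy",d)
    c=arm.camera_info(n);print(n,c)
    for l in ["gauge","cabinet","lid","opening","battery_1","mouse"]:
        for r in arm.search_frame(n,l)[:3]: print(n,l,np.round(r["rect"]),round(r["confidence"],2))
E
```

```text
pics
{'clock': 0.0, 'joint_positions': array([-1.32500113e+00,  2.13355995e-01, -3.50564975e-02,  1.32350199e+00,
        1.56092383e-05,  1.57078015e+00]), 'qvel': array([-0.0012265 , -0.00134816, -0.00112982, -0.00157923,  0.00189192,
       -0.00023317]), 'joint_torque': array([ 5.02180817e-03, -6.86167645e+01,  4.87108684e+01,  1.76866626e-02,
        2.41741591e-04,  2.40823442e-05]), 'eef_pos': array([ 0.12158998, -0.48465846,  0.24781727]), 'tcp_rot': array([-5.55818857e-04,  9.92456444e-01,  1.22596466e-01, -6.07863115e-05]), 'ft_force': array([ 0.10914605, -0.80495924, -0.12188856]), 'torque': array([-0.01455395, -0.02699304,  0.0006908 ]), 'grip_force': 0.0, 'finger_gap': 0.08500457694534612}
scene {'fx': 452.8030261445249, 'fy': 452.8030261445249, 'cx': 286.72637502297164, 'cy': 210.83520341848075, 'cam_to_world': array([[ 0.99143784,  0.1101186 , -0.07017764,  0.40835074],
       [-0.13056507,  0.82800081, -0.54531405, -0.98542418],
       [-0.00194207,  0.54980774,  0.83528898,  1.34615944],
       [ 0.        ,  0.        ,  0.        ,  1.        ]])}
scene gauge [296.
[... 232 characters left out ...]
77. 296. 317. 317.] 0.93
side {'fx': 512.63824752583, 'fy': 512.63824752583, 'cx': 288.030161789089, 'cy': 208.0144594994006, 'cam_to_world': array([[ 0.88556453,  0.24818644, -0.39265629, -0.0560363 ],
       [-0.46442081,  0.45590467, -0.75925242, -1.27558684],
       [-0.00942232,  0.85472476,  0.51899595,  0.85492834],
       [ 0.        ,  0.        ,  0.        ,  1.        ]])}
side gauge [318. 231. 336. 264.] 0.84
side gauge [368. 307. 398. 355.] 0.84
side gauge [272. 261. 290. 288.] 0.53
side cabinet [207. 112. 267. 202.] 0.6
side lid [208. 115. 271. 143.] 0.81
side opening [229. 146. 259. 165.] 0.74
side battery_1 [303. 264. 311. 280.] 0.52
side battery_1 [209. 114. 269. 203.] 0.19
```

Run:
```python
import cv2
a=cv2.imread("pics/scene0.png");b=cv2.imread("pics/side0.png")
a=cv2.resize(a[60:400,190:420],None,fx=1.7,fy=1.7);b=cv2.resize(b[60:400,190:430],None,fx=1.7,fy=1.7)
cv2.imwrite("pics/v0.png",cv2.hconcat([a,b])[:600,:800])
```

```text
(no output)
```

View pics/v0.png

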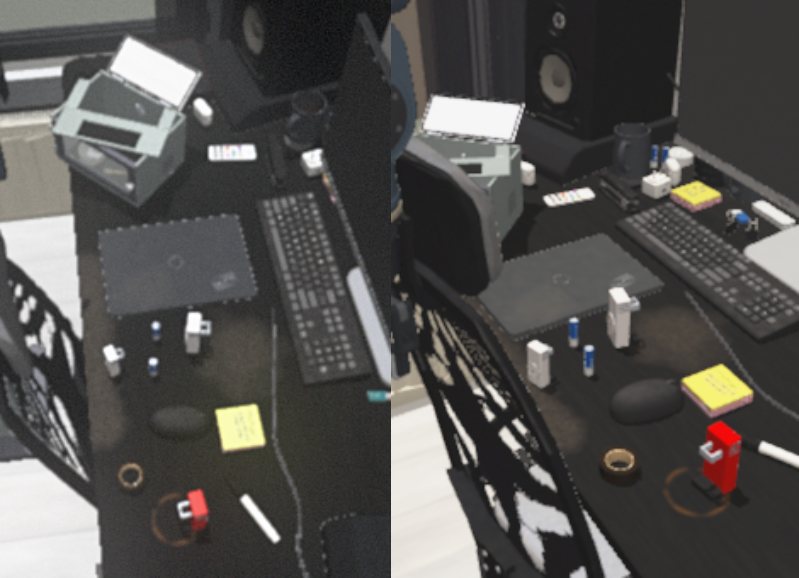

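The view shows two white gauges: the larger at scene (304,258) and side (327,247), the smaller at scene (257,270). A red one is at scene (300,360). The cabinet is at top left with its lid folded back. Next I measure.

Run:
```python
from h import *
p,d=arm.snapshot("wrist");cv2.imwrite("pics/w0.png",p)
for n in ["scene","side"]:
    d=np.load(n+"0.npy");W=cloud(n,d)
    for nm,b in dict(scene=dict(big=(296,247,312,271),small=(251,264,263,276),bat=(276,247,286,284),mouse=(277,296,317,317),pad=(315,296,348,328),cab=(215,75,315,182)),
       side=dict(big=(318,231,336,264),small=(272,261,290,288),bat=(295,245,312,285),cab=(205,110,272,204)))[n].items():
        w=W[b[1]:b[3],b[0]:b[2]].reshape(-1,3);w=w[np.isfinite(w).all(1)]
        t=w[w[:,2]>0.012]
        print(n,nm,len(t),np.round(np.percentile(t,[2,50,98],axis=0),3).tolist())
        if nm=="big" or nm=="small":
            z=np.percentile(t[:,2],98);top=t[t[:,2]>z-.008];print('  top',z,top.mean(0),cv2.minAreaRect(top[:,:2].astype(np.float32)*1000))
        if nm=="cab":
            top=t[abs(t[:,2]-.15)<.006];r=cv2.minAreaRect(top[:,:2].astype(np.float32)*1000);print('  top',len(top),r,cv2.boxPoints(r).tolist())
            h,e=np.histogram(t[:,2],np.arange(0,.3,.01));print(h.tolist())
            lid=t[t[:,2]>.165];print('  lid',np.round(lid[[lid[:,0].argmin(),lid[:,0].argmax(),lid[:,1].argmin(),lid[:,1].argmax(),lid[:,2].argmax()]],3).tolist())
```

```text
scene big 188 [[0.533, -0.337, 0.013], [0.547, -0.329, 0.07], [0.571, -0.306, 0.095]]
  top 0.09508745636803723 [ 0.54629514 -0.32048752  0.09086579] ((546.2584838867188, -321.7125549316406), (29.48500633239746, 22.254377365112305), 80.36746215820312)
scene small 107 [[0.376, -0.363, 0.024], [0.39, -0.35, 0.062], [0.409, -0.334, 0.071]]
  top 0.07112666278374838 [ 0.38796665 -0.34827481  0.06743038] ((388.6562194824219, -347.7059326171875), (18.67037582397461, 32.7257080078125), 17.092912673950195)
scene bat 74 [[0.459, -0.372, 0.013], [0.472, -0.297, 0.042], [0.485, -0.285, 0.052]]
scene mouse 566 [[0.449, -0.501, 0.014], [0.499, -0.479, 0.034], [0.55, -0.45, 0.043]]
scene pad 566 [[0.57, -0.535, 0.013], [0.605, -0.5, 0.018], [0.641, -0.462, 0.024]]
scene cab 6087 [[0.329, 0.032, 0.017], [0.494, 0.189, 0.137], [0.682, 0.465, 0.206]]
  top 1457 ((457.6745300292969, 168.9519805908203), (214.23187255859375, 258.2584533691406), 55.263572692871094) [[290.5235900878906, 154.504150390625], [502.7557067871094, 7.347938537597656], [624.825439453125, 183.39981079101562], [412.5933532714844, 3
[... 759 characters left out ...]
068187713623)
side bat 166 [[0.459, -0.374, 0.013], [0.472, -0.3, 0.032], [0.509, -0.238, 0.049]]
side cab 5823 [[0.208, -0.501, 0.028], [0.501, 0.117, 0.179], [0.794, 0.688, 0.441]]
  top 593 ((547.3822021484375, 271.2877197265625), (496.25439453125, 212.99940490722656), 61.107120513916016) [[334.2506103515625, 105.50411987304688], [520.73681640625, 2.5884246826171875], [760.5137939453125, 437.0713195800781], [574.027587890625, 539.9869995117188]]
[0, 56, 83, 115, 197, 151, 196, 143, 95, 78, 63, 121, 161, 187, 492, 292, 255, 261, 255, 232, 217, 18, 0, 0, 0, 0, 0, 0, 0]
  lid [[0.183, -0.523, 0.533], [0.647, 0.219, 0.201], [0.183, -0.524, 0.536], [0.506, 0.35, 0.209], [0.185, -0.521, 0.548]]
```

View pics/w0.png

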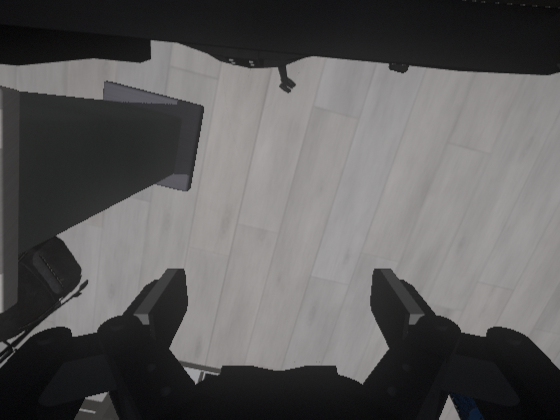

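The wrist view shows only the floor, with the chair to the left. I'll lift clear of the chair first.

Emit:
send_rows:
  moves:
    - [-0.02,-0.005,-0.02,0,-1]
    - [-0.03,-0.007,-0.08,0,-1]
    - [-0.03,-0.007,-0.14,0,-1]
    - [-0.03,-0.007,-0.2,0,-1]
    - [-0.03,-0.007,-0.26,0,-1]
    - [-0.03,-0.007,-0.29,0,-1]
    - [-0.03,-0.007,-0.29,0,-1]

```text
clock: 1.62
eef_pos: [0.0892, -0.4766, 0.5121]
tcp_rot: [0.017, 0.992, 0.123, 0.001]
ft_force: [-0.6, 0.7, -0.1]
finger_gap: 0.0852
grip_force: 0.0
```

Run:
```python
from h import *
t,r,s=tool();print(t,s["joint_positions"],s["ft_force"])
c=np.array(arm.camera_info("wrist")["cam_to_world"]);print("cam in tool",r.T@(c[:3,3]-t));print(r.T@c[:3,:3])
```

```text
[ 0.08921454 -0.47663368  0.51212646] [-1.38577154e+00  3.27869975e-01  8.27748577e-01  2.03572263e+00
  1.69984694e-05  1.51003883e+00] [-0.59034548  0.74868428 -0.09964837]
cam in tool [ 0.0727867   0.00046205 -0.12653867]
[[-1.77424739e-03  9.56718472e-01  2.91009650e-01]
 [ 9.99998150e-01  1.48131197e-03  1.22692008e-03]
 [ 7.42741023e-04  2.91011289e-01 -9.56719331e-01]]
```

Emit:
send_rows:
  moves:
    - [0.05,0.005,0,-10,-1]
    - [0.105,0.009,0,-20,-1]
    - [0.162,0.013,0,-30,-1]
    - [0.21,-0.006,0,-40,-1]
    - [0.26,-0.025,0,-50,-1]
    - [0.31,-0.044,0,-60,-1]
    - [0.356,-0.062,0,-70,-1]
    - [0.39,-0.09,0,-80,-1]
    - [0.43,-0.12,0,-90,-1]
    - [0.465,-0.15,0.02,-100,-1]

```text
clock: 2.88
eef_pos: [0.5019, -0.2157, 0.4801]
tcp_rot: [0.012, 0.541, 0.841, -0.011]
ft_force: [0.6, -0.3, 0.7]
finger_gap: 0.0854
grip_force: 0.0
```

```bash
cat >> h.py <<'E'
from scipy.optimize import minimize
def fitcab(W,x0):
    w=W.reshape(-1,3);w=w[np.isfinite(w).all(1)]
    w=w[(w[:,0]>.25)&(w[:,0]<.75)&(w[:,1]>-.1)&(w[:,1]<.5)]
    h=w[abs(w[:,2]-.15)<.005][:,:2]
    lo=w[(w[:,2]>.02)&(w[:,2]<.138)][:,:2]
    lid=w[(w[:,2]>.165)&(w[:,2]<.235)]
    def loc(p,q):
        c,s=np.cos(p[2]),np.sin(p[2]);d=q[:,:2]-p[:2];return np.c_[d@[c,s],d@[-s,c]]
    def cost(p):
        a=loc(p,h);m=(abs(a[:,0]+8)<120)&(abs(a[:,1])<150)
        a=a[m]
        # template: panel = |x|<.085,|y|<.117 minus opening
        out=np.maximum(abs(a[:,0])-.085,abs(a[:,1])-.117)
        inn=np.minimum.reduce([a[:,0]+.008,.079-a[:,0],.09-abs(a[:,1])])
        c1=np.clip(np.maximum(out,inn),0,.02).sum()
        # grid coverage of panel front strip by points
        return c1
    return h,lo,lid,loc,cost
E
python3 - <<'E'
from h import *
for n in ["scene","side"]:
    W=cloud(n,np.load(n+"0.npy"));h,lo,lid,loc,cost=fitcab(W,None)
    # lid plane fit
    l=lid;c=l.mean(0);u,s,v=np.linalg.svd(l-c);nrm=v[2]*np.sign(v[2][2])
    yaw=np.arctan2(-nrm[1],-nrm[0]);print(n,len(l),"lid normal",nrm,np.degrees(yaw),"tilt",np.degrees(np.arccos(nrm[2])),s/np.sqrt(len(l)))
    x=np.array([np.cos(yaw),np.sin(yaw)]);y=np.array([-x[1],x[0]])
    print(' lid y range',np.percentile(l[:,:2]@y,[0.5,99.5]),'x at c',c[:2]@x,c[2])
    hx,hy=h@x,h@y
    print(' panel x',np.percentile(hx,[.5,5,50,95,99.5]),'y',np.percentile(hy,[.5,99.5]),len(h))
    best=None
    for a in np.arange(-.2,.21,.1):
        for dx in (-.02,.02):
            r=minimize(cost,[.46+dx,.15,yaw+a],method="Nelder-Mead",options=dict(xatol=1e-4,fatol=1e-5,initial_simplex=None))
            if best is None or r.fun<best.fun:best=r
    print(best.x,np.degrees(best.x[2]),best.fun)
E
```

```text
scene 1119 lid normal [-0.38514435 -0.3876656   0.83748386] 45.1869239186724 tilt 33.124632754507225 [0.05845632 0.02380572 0.00353693]
 lid y range [-0.30544312 -0.10398702] x at c 0.5714274937439396 0.18813030782417073
 panel x [0.32580261 0.3460022  0.40737337 0.52010391 0.52900345] y [-0.33714843 -0.07830237] 1361
[0.45510503 0.166657   1.10501468] 63.31267770988162 1.376011450505273
side 1099 lid normal [-0.38363805 -0.38663643  0.83865017] 45.22302921729765 tilt 33.00214557580207 [0.05846142 0.02311957 0.00343306]
 lid y range [-0.30762457 -0.10776758] x at c 0.5712127421817592 0.18720756182569365
 panel x [0.37168076 0.38524851 0.44246119 0.52621899 0.53380419] y [-0.34132896 -0.10432557] 547
[0.45967827 0.16593808 0.86889467] 49.78399758649563 1.0653986208390402
```

Emit:
send_rows:
  moves:
    - [0.04,0.014,0,-10,-1]
    - [0.08,0.03,0,-20,-1]
    - [0.12,0.045,0,-30,-1]
    - [0.16,0.06,0.01,-40,-1]
    - [0.21,0.078,0.04,-50,-1]
    - [0.26,0.096,0.07,-60,-1]
    - [0.3,0.112,0.1,-70,-1]
    - [0.34,0.127,0.13,-80,-1]
    - [0.376,0.14,0.13,-90,-1]
    - [0.376,0.14,0.13,-100,-1]

```text
clock: 4.12
eef_pos: [0.4757, 0.1803, 0.3358]
tcp_rot: [-0.002, -0.297, 0.955, -0.017]
ft_force: [-0.2, 0.2, 0.1]
finger_gap: 0.0853
grip_force: 0.0
```

Emit:
send_rows:
  moves:
    - [0,0,0,-10,-1]
    - [0,0,0,-10,-1]
    - [0,0,0,-10,-1]

```text
clock: 4.5
eef_pos: [0.477, 0.1784, 0.3373]
tcp_rot: [-0.002, -0.373, 0.928, -0.017]
ft_force: [0.4, 0.6, 0.1]
finger_gap: 0.0852
grip_force: 0.0
```

Run:
```python
from h import *
t,r,s=tool();print(t,s["joint_positions"],np.degrees(np.arctan2(r[1,0],r[0,0])))
p,d=arm.snapshot("wrist");cv2.imwrite("pics/w1.png",p);W=cloud("wrist",d);np.save("w1W.npy",W)
c=arm.camera_info("wrist");print(c["fx"],c["cx"],c["cy"])
```

```text
[0.47701622 0.17836513 0.33725427] [ 0.37739795  0.24264361  0.226943    1.55872402 -0.03339143 -0.38779789] -136.16756536915662
314.5917458589645 278.61129137557924 213.95729658733399
```

View pics/w1.png

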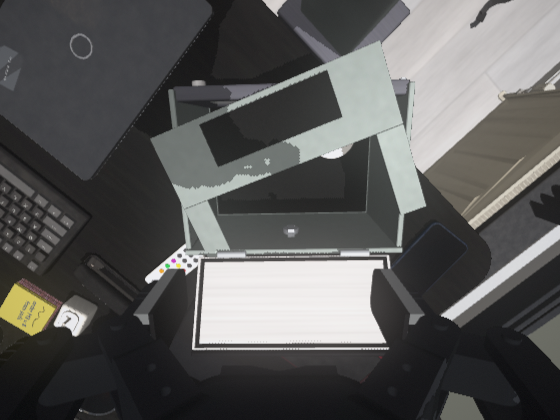

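The wrist view shows the opening with the hook as a bright spot at (291,232). The lid lies folded back (195–390, 255–350). The top panel looks rotated about 18° relative to the box, with its inner front edge running from (187,207) to (405,125). I'll measure it all in 3-D.

Run:
```python
from h import *
W=np.load("w1W.npy")
def at(u,v,k=2):
    return np.round(np.nanmedian(W[v-k:v+k+1,u-k:u+k+1].reshape(-1,3),axis=0),4)
for nm,u,v in [("hook",291,232),("panel a",175,150),("panel b",375,65),("panel c",400,110),("strip r",405,180),("strip l",212,230),("edge in l",200,195),("backwall",250,232),("floor",300,200),("wallL",195,230),("dark win",270,120)]: print(nm,at(u,v))
# hinge/back wall top: wall inner face points
reg=W[218:245,235:275].reshape(-1,3);reg=reg[np.isfinite(reg).all(1)]
print('bw z',np.percentile(reg[:,2],[0,50,100]))
for a,b in ((235,280),(300,365)):
    q=W[216:246,a:b].reshape(-1,3);print(np.nanmean(q,axis=0))
q=np.concatenate([W[216:246,235:280].reshape(-1,3),W[216:246,300:365].reshape(-1,3)]);c=q.mean(0);v=np.linalg.svd(q-c)[2];print("bw normal",v[2],c)
# lid
lid=W[262:340,205:385].reshape(-1,3);c=lid.mean(0);v=np.linalg.svd(lid-c)[2];print("lid n",v[2],c)
# panel
m=(abs(W[...,2]-.15)<.006)&(np.arange(560)[None]<430)&(np.arange(420)[:,None]<252)&(np.arange(560)[None]>140)
img=(m*255).astype(np.uint8);n,lab,st,ce=cv2.connectedComponentsWithStats(img);i=1+st[1:,4].argmax();print(st[1:][st[1:,4]>100])
P=W[lab==i];print(len(P),np.median(P[:,2]))
r=cv2.minAreaRect(P[:,:2].astype(np.float32)*1000);print(r,cv2.boxPoints(r).tolist())
np.save("panel.npy",P)
# hook points
for z0,z1 in ((.085,.108),(.108,.116),(.116,.13)):
    h=W[215:247,270:315].reshape(-1,3);h=h[(h[:,2]>z0)&(h[:,2]<z1)]
    n=np.array([.7055,.7087]);x=(h[:,:2]-[.453,.163])@n;yy=(h[:,:2]-[.453,.163])@[-n[1],n[0]]
    k=x<.0745;print(z0,k.sum(),np.round(np.c_[x,yy,h[:,2]][k],4).tolist()[:15], np.median(x))
```

```text
hook [0.5066 0.2182 0.1135]
panel a [0.5171 0.0669 0.1508]
panel b [0.3304 0.1515 0.1511]
panel c [0.3348 0.2014 0.1337]
strip r [0.3795 0.252  0.1513]
strip l [0.5549 0.1478 0.151 ]
edge in l [0.5345 0.1142 0.1511]
backwall [0.5469 0.1866 0.0963]
floor [0.4865 0.2183 0.0149]
wallL [0.5683 0.1349 0.1502]
dark win [0.4309 0.1156 0.1526]
bw z [0.03303067 0.09233341 0.13895613]
[0.54149776 0.19227333 0.08785746]
[0.47468868 0.25837477 0.09242068]Traceback (most recent call last):
  File "<stdin>", line 11, in <module>
    u, s, vh = gufunc(a, signature=signature)
               ~~~~~~^^^^^^^^^^^^^^^^^^^^^^^^
    raise LinAlgError("SVD did not converge")
numpy.linalg.LinAlgError: SVD did not converge
```

Run:
```python
from h import *
W=np.load("w1W.npy");f=lambda q:(lambda a:a[np.isfinite(a).all(1)])(q.reshape(-1,3))
q=np.concatenate([f(W[218:244,238:278]),f(W[218:244,303:360])]);q=q[q[:,2]>.04]
c=np.median(q,0);
for _ in range(4):
    v=np.linalg.svd(q-q.mean(0))[2][2];e=abs((q-q.mean(0))@v);q=q[e<max(.002,np.percentile(e,90))]
print("bw n",v,q.mean(0),e.mean(),np.degrees(np.arctan2(v[1],v[0])))
lid=f(W[262:340,205:385]);
for _ in range(3):
    n=np.linalg.svd(lid-lid.mean(0))[2][2];e=abs((lid-lid.mean(0))@n);lid=lid[e<.003]
print("lid n",n,lid.mean(0),np.degrees(np.arctan2(n[1],n[0])))
m=(abs(W[...,2]-.151)<.006)&(np.arange(560)[None]<430)&(np.arange(420)[:,None]<252)&(np.arange(560)[None]>140)
img=(m*255).astype(np.uint8)
k,lab,st,ce=cv2.connectedComponentsWithStats(img);print(st[1:][st[1:,4]>100])
cv2.imwrite("pics/mask.png",img)
np.save("m.npy",m)
a=np.radians(45.2);X=np.array([np.cos(a),np.sin(a)]);Y=np.array([-X[1],X[0]]);o=np.array([.453,.163])
print("bw x",(q.mean(0)[:2]-o)@X)
h=f(W[212:250,270:315]);x=(h[:,:2]-o)@X;y=(h[:,:2]-o)@Y;k=(x<(q.mean(0)[:2]-o)@X-.004)&(h[:,2]>.07)&(h[:,2]<.14)
print(k.sum());print(np.round(np.c_[x,y,h[:,2]][k]*1000).astype(int).tolist()[:60])
# lid side edges: bright pixels
pic=cv2.imread("pics/w1.png").min(2)
L=(pic>170)&(np.mgrid[:420,:560][0]>255)&(np.mgrid[:420,:560][0]<350)&(np.mgrid[:420,:560][1]>190)&(np.mgrid[:420,:560][1]<400)
l=f(W[L]);yy=(l[:,:2]-o)@Y;xx=(l[:,:2]-o)@X;print("lid y",np.percentile(yy,[.5,99.5]),"x",np.percentile(xx,[.5,99.5]),"z",np.percentile(l[:,2],[.5,99.5]))
```

```text
bw n [-7.03262659e-01 -7.10930053e-01  3.04721159e-04] [0.50171991 0.23162876 0.09244142] 0.00021162798080098677 -134.68935988450357
lid n [0.61324698 0.59719451 0.51699793] [0.52842523 0.2422754  0.21091057] 44.240206875628715
[[  150    40   276   212 25676]]
bw x 0.083026670500764
100
[[69, -4, 109], [69, -3, 108], [69, -1, 109], [69, 0, 109], [69, 1, 110], [69, 2, 110], [69, 3, 110], [69, -4, 113], [69, -3, 113], [69, -1, 113], [69, 0, 113], [69, 1, 113], [69, 2, 113], [69, 3, 113], [77, 5, 89], [78, -8, 91], [77, -6, 93], [77, -5, 93], [77, -4, 93], [69, -3, 117], [69, -1, 118], [69, 0, 118], [69, 1, 117], [69, 2, 118], [68, 3, 120], [77, 5, 93], [77, 6, 94], [78, 7, 92], [77, 8, 93], [77, -9, 96], [77, -8, 97], [77, -6, 97], [77, -5, 97], [70, -4, 117], [69, -3, 120], [69, -1, 122], [69, 0, 121], [69, 1, 120], [69, 2, 120], [69, 3, 121], [78, 5, 95], [77, 6, 97], [77, 7, 97], [77, 8, 98], [77, 10, 96], [77, -9, 99], [77, -8, 100], [77, -6, 101], [77, -5, 100], [70, -4, 122], [69, -3, 124], [69, -1, 124], [69, 0, 124], [69, 1, 124], [69, 2, 125], [69, 3, 124], [77, 5, 102], [77, 6, 102], [77, 7, 102], [77, 8, 101]]
lid y [-0.09873051  0.08925151] x [0.08907487 0.16475528] z [0.15690742 0.20884373]
```

View pics/mask.png

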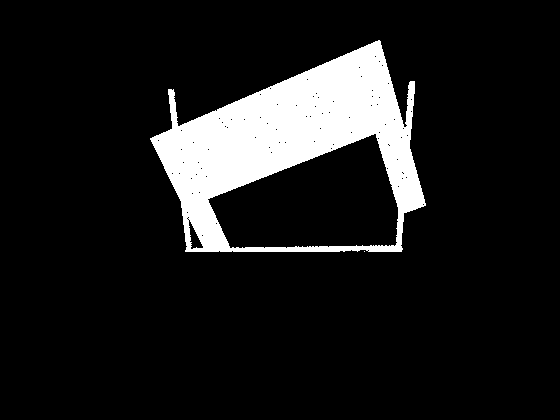

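The mask confirms it: the panel sits rotated, with opening corners near (207,198), (377,134), (230,247) and (400,212). I'll work out the clearances for the insertion.

```bash
cat >> h.py <<'E'
A=np.radians(45.3);CX=np.array([np.cos(A),np.sin(A)]);CY=np.array([-CX[1],CX[0]])
CO=np.array([.453,.163])+.004*CX
def cab(p): d=np.asarray(p)[...,:2]-CO; return np.stack([d@CX,d@CY],-1)
def wor(x,y): return CO+x*CX+y*CY
E
python3 - <<'E'
from h import *
W=np.load("w1W.npy");c=None
m=np.load("m.npy");W2=np.where(m[...,None],W,np.nan)
for u,v in [(207,200),(377,133),(229,246),(401,210),(152,140),(380,42),(425,205)]:
    q=W2[v-4:v+5,u-4:u+5].reshape(-1,3);q=q[np.isfinite(q).all(1)];c=cab(q)
    d=[(np.hypot(*(np.array([u,v])-[uu,vv])),i) for i,(vv,uu) in enumerate([(a,b) for a in range(v-4,v+5) for b in range(u-4,u+5) if np.isfinite(W2[a,b]).all()])]
    print((u,v),np.round(c[min(d)[1]]*1000,1))
q=W2[247:252,180:410];q=q[np.isfinite(q).all(-1)];c=cab(q);print("back strip y",np.percentile(c[:,1],[.5,99.5]),"x",np.percentile(c[:,0],[5,95]))
P=W2[130:250][np.isfinite(W2[130:250]).all(-1)];c=cab(P)
for y in range(-100,101,20):
    k=abs(c[:,1]*1000-y)<2;x=np.sort(c[k,0]);g=np.diff(x);i=g.argmax();print(y,"gap",np.round([x[i]*1000,x[i+1]*1000]))
E
```

```text
(207, 200) [ 24.3 -85.8]
(377, 133) [-38.6  84.5]
(229, 246) [ 76.  -66.6]
(401, 210) [ 39.1 114.1]
(152, 140) [ -37.4 -134.9]
(380, 42) [-117.2   82.6]
(425, 205) [ 33.5 136.8]
back strip y [-0.11390481  0.11655827] x [0.07782862 0.08268293]
-100 gap [67. 79.]
-80 gap [21. 34.]
-60 gap [14. 79.]
-40 gap [ 6. 79.]
-20 gap [-0. 79.]
0 gap [-8. 79.]
20 gap [-15.  79.]
40 gap [-23.  78.]
60 gap [-30.  79.]
80 gap [-37.  79.]
100 gap [11. 78.]
```

Emit:
send_rows:
  moves:
    - [0.033,-0.045,0,7,-1]
    - [0.066,-0.09,0,14,-1]
    - [0.1,-0.136,0,21,-1]
    - [0.133,-0.181,0,28,-1]
    - [0.166,-0.226,0.01,35,-1]
    - [0.2,-0.272,0.03,42,-1]
    - [0.233,-0.317,0.05,49,-1]
    - [0.266,-0.362,0.07,57,-1]
    - [0.294,-0.407,0.087,57,-1]
    - [0.294,-0.407,0.087,57,-1]

```text
clock: 5.8
eef_pos: [0.5493, -0.3238, 0.2646]
tcp_rot: [0.005, 0.115, 0.993, -0.015]
ft_force: [-0.1, 1.3, 0.5]
finger_gap: 0.0855
grip_force: 0.0
```

Run:
```python
from h import *
t,r,s=tool();print(t,s["joint_positions"],np.degrees(np.arctan2(r[1,0],r[0,0])))
p,d=arm.snapshot("wrist");cv2.imwrite("pics/w2.png",p);W=cloud("wrist",d);np.save("w2W.npy",W)
m=(W[...,2]>.08)&(W[...,2]<.1)&(np.hypot(W[...,0]-.5476,W[...,1]+.319)<.06)
q=W[m];r=cv2.minAreaRect(q[:,:2].astype(np.float32)*1000);print(len(q),np.median(q[:,2]),r)
m=(W[...,2]>.055)&(W[...,2]<.076)&(np.hypot(W[...,0]-.5476,W[...,1]+.319)<.06)
q=W[m];print(len(q),np.round(q.mean(0),4))
```

```text
[ 0.5493295  -0.3237765   0.26459274] [-0.52186198  0.4955104   0.40792992  1.46216733 -0.02291338 -0.29062192] 166.74800706774204
1025 0.09178199640618623 ((546.5840454101562, -313.18487548828125), (39.69537353515625, 24.15224266052246), 78.54834747314453)
312 [ 0.5532 -0.3139  0.0688]
```

View pics/w2.png

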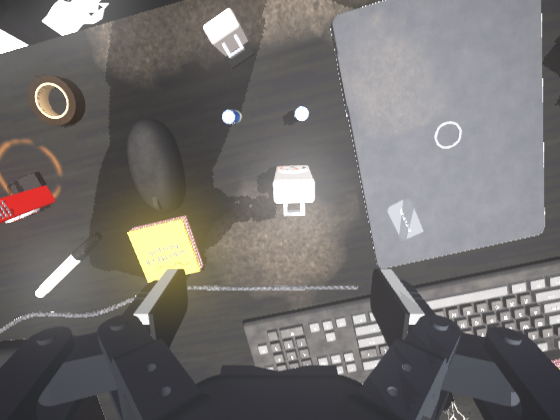

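The large white gauge is centred at (294,183), strap downwards in the image at (294,210). I'll remeasure now the arm has settled.

Run:
```python
from h import *
for i in range(2):
    t,r,s=tool();print(t,s["joint_positions"],np.degrees(np.arctan2(r[1,0],r[0,0])),"z",r[:,2],abs(s["qvel"]).max())
    ci=arm.camera_info("wrist");p,d=arm.snapshot("wrist");W=cloud("wrist",d)
    m=(W[...,2]>.08)&(W[...,2]<.1)&(np.hypot(W[...,0]-.5476,W[...,1]+.319)<.06)
    q=W[m];rr=cv2.minAreaRect(q[:,:2].astype(np.float32)*1000);print(len(q),np.median(q[:,2]),rr)
    m=(W[...,2]>.055)&(W[...,2]<.076)&(np.hypot(W[...,0]-.5476,W[...,1]+.319)<.06)
    q=W[m];print(len(q),np.round(q.mean(0),4))
    T=np.array(ci["cam_to_world"]);print(r.T@(T[:3,3]-t),(r.T@T[:3,:3])[:,2])
```

```text
[ 0.54961187 -0.32207073  0.26583945] [-0.51951547  0.49297885  0.40704644  1.462637   -0.02249548 -0.28997243] 166.84571622314132 z [ 0.00812067 -0.03055684 -0.99950004] 0.04345933654811301
1028 0.09152408412069737 ((546.6804809570312, -313.3420715332031), (40.8008918762207, 24.230850219726562), 78.93785858154297)
330 [ 0.5546 -0.3147  0.0691]
[ 0.07527022 -0.00107923 -0.12656175] [ 2.90920464e-01 -1.67651454e-04 -9.56747227e-01]
[ 0.54992677 -0.32102238  0.26687509] [-0.51788834  0.49113097  0.40670571  1.46281217 -0.02239392 -0.29010238] 166.94677310343297 z [ 0.0093774  -0.03111444 -0.99947184] 0.03153834350119866
1012 0.09120601257989111 ((546.6676635742188, -314.3201599121094), (39.7597770690918, 24.59146499633789), 78.41737365722656)
311 [ 0.5541 -0.3154  0.0692]
[ 0.07528421 -0.00106768 -0.12653584] [ 2.90868161e-01 -2.06319288e-04 -9.56763121e-01]
```

```bash
cat >> h.py <<'E'
def shift(x,y,z,yaw=None):
    t,r,s=tool();print("shift",np.round(r.T@(np.array([x,y,z])-t),4),"qvel",abs(s["qvel"]).max().round(4),"F",s["ft_force"].round(1),"t",t.round(4))
    if yaw is not None: print("turn",-((yaw-np.degrees(np.arctan2(r[1,0],r[0,0]))+180)%360-180))
E
python3 -c "
from h import *
shift(.5468,-.3165,.17,168.7)"
```

```text
shift [0.0058 0.0058 0.0974] qvel 0.0195 F [-0.   1.1  0.1] t [ 0.5501 -0.3204  0.2676]
turn -1.6761055272814076
```

Emit:
send_rows:
  moves:
    - [0.003,0.003,0.03,-1,-1]
    - [0.006,0.005,0.06,-1.7,-1]
    - [0.006,0.005,0.08,-1.7,-1]
    - [0.006,0.005,0.095,-1.7,-1]
    - [0.006,0.005,0.095,-1.7,-1]
    - [0.006,0.005,0.095,-1.7,-1]
    - [0.006,0.005,0.095,-1.7,-1]

```text
clock: 6.82
eef_pos: [0.5469, -0.3177, 0.1732]
tcp_rot: [0.007, 0.098, 0.995, -0.016]
ft_force: [-0.2, -0.4, 0.5]
finger_gap: 0.0851
grip_force: 0.0
```

Run:
```python
from h import *
p,d=arm.snapshot("wrist");W=cloud("wrist",d);cv2.imwrite("pics/w3.png",p)
m=(W[...,2]>.082)&(W[...,2]<.1)&(np.hypot(W[...,0]-.5476,W[...,1]+.317)<.04)
q=W[m];print(len(q),np.median(q[:,2]),cv2.minAreaRect(q[:,:2].astype(np.float32)*1000))
v,u=np.nonzero(m);print(u.min(),u.max(),v.min(),v.max())
shift(.5468,-.3165,.085,168.7);print(tool()[1][:,2])
```

```text
1899 0.09038714534492823 ((545.8709716796875, -314.24981689453125), (40.51955032348633, 24.212493896484375), 77.91078186035156)
260 317 206 241
shift [0.0018 0.0038 0.0879] qvel 0.005 F [-0.5  0.  -0.4] t [ 0.5469 -0.3178  0.173 ]
turn 0.09605337251582569
[ 0.01135025 -0.03238144 -0.99941113]
```

Emit:
send_rows:
  moves:
    - [0.003,0.0055,0.02,0,-1]
    - [0.003,0.0055,0.045,0,-1]
    - [0.003,0.0055,0.07,0,-1]
    - [0.003,0.0055,0.093,0,-1]
    - [0.003,0.0055,0.093,0,-1]
    - [0.003,0.0055,0.093,0,-1]
    - [0.003,0.0055,0.093,0,-1]

```text
clock: 7.75
eef_pos: [0.5462, -0.3149, 0.0803]
tcp_rot: [0.008, 0.098, 0.995, -0.016]
ft_force: [-0.0, 0.6, -0.3]
finger_gap: 0.0854
grip_force: 0.0
```

Run:
```python
from h import *
p,d=arm.snapshot("wrist");W=cloud("wrist",d);cv2.imwrite("pics/w4.png",p)
m=(W[...,2]>.084)&(W[...,2]<.1)&(np.hypot(W[...,0]-.546,W[...,1]+.3145)<.028)
q=W[m];print(len(q),np.median(q[:,2]),cv2.minAreaRect(q[:,:2].astype(np.float32)*1000))
shift(.5459,-.3145,.080,168.3)
```

```text
4933 0.09041321145007532 ((545.851806640625, -314.2635803222656), (40.926849365234375, 24.31193733215332), 78.29756927490234)
shift [0.0003 0.0003 0.0001] qvel 0.0071 F [-0.2 -1.3  0.2] t [ 0.5461 -0.3148  0.0801]
turn 0.5020881057812403
```

View pics/w4.png

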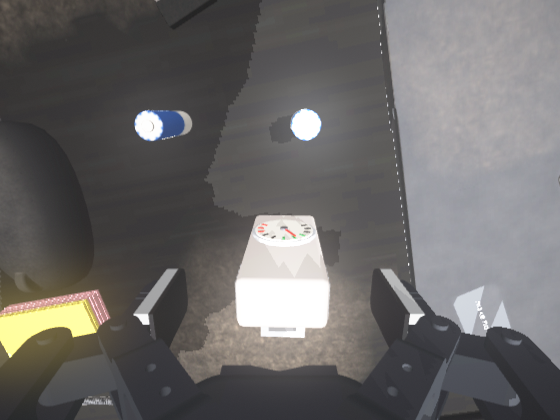

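The gauge stands centred between the fingers, with its top at (282,302). I'll close the gripper.

Emit:
send_rows:
  moves:
    - [0,0,0,0.5,0]
    - [0,0,0,0.5,0.5]
    - [0,0,0,0.5,1]
    - [0,0,0,0.5,1]
    - [0,0,0,0.5,1]
    - [0,0,0,0.5,1]
  grip_force: 40

```text
clock: 8.55
eef_pos: [0.5457, -0.3145, 0.0793]
tcp_rot: [0.007, 0.102, 0.995, -0.015]
ft_force: [0.5, 2.8, 4.3]
finger_gap: 0.0398
grip_force: 40.3
```

Emit:
send_rows:
  moves:
    - [0,0,-0.02,0,1]
    - [0,0,-0.06,0,1]
    - [0,0,-0.11,0,1]
    - [0,0,-0.16,0,1]
    - [0,0,-0.21,0,1]
    - [0,0,-0.25,0,1]
    - [0,0,-0.26,0,1]
    - [0,0,-0.26,0,1]

```text
clock: 9.55
eef_pos: [0.5431, -0.3065, 0.3385]
tcp_rot: [0.007, 0.102, 0.995, -0.015]
ft_force: [-0.3, 0.6, -1.1]
finger_gap: 0.0394
grip_force: 40.3
```

```bash
python3 -c "
from h import *
x=wor(.027,-.0005);print(x);shift(*x,.30,225.3);print(tool()[2]['finger_gap'])"
```

```text
[0.47516064 0.18468309]
shift [0.1668 0.468  0.0221] qvel 0.0461 F [-0.3  0.6 -1.1] t [ 0.5431 -0.3065  0.3385]
turn -57.00507046507434
0.03942169490645359
```

Emit:
send_rows:
  moves:
    - [0.015,0.05,0,-6,1]
    - [0.033,0.1,0,-13,1]
    - [0.05,0.15,0,-20,1]
    - [0.07,0.205,0,-27,1]
    - [0.09,0.26,0,-34,1]
    - [0.11,0.315,0,-41,1]
    - [0.13,0.37,0,-48,1]
    - [0.15,0.425,0,-55,1]
    - [0.165,0.46,0.01,-57,1]
    - [0.167,0.468,0.022,-57,1]

```text
clock: 10.8
eef_pos: [0.4736, 0.1866, 0.2984]
tcp_rot: [-0.003, -0.386, 0.922, -0.017]
ft_force: [-0.6, -0.3, -1.7]
finger_gap: 0.04
grip_force: 40.5
```

Emit:
send_rows:
  moves:
    - [0,0,0,0,1]
    - [0,0,0,0,1]
    - [0,0,0,0,1]
    - [0,0,0,0,1]

```text
clock: 11.3
eef_pos: [0.475, 0.1844, 0.3009]
tcp_rot: [-0.001, -0.384, 0.923, -0.017]
ft_force: [-0.1, -0.5, -1.1]
finger_gap: 0.04
grip_force: 40.4
```

```bash
python3 -c "
from h import *
x=wor(.027,-.0005);shift(*x,.30,225.3);t,r,s=tool();print(r[:,2],r[:2,2]@CX,r[:2,2]@CY)
p,d=arm.snapshot('wrist');cv2.imwrite('pics/w5.png',p)
p,d=arm.snapshot('scene');cv2.imwrite('pics/s5.png',cv2.resize(p[60:200,180:340],None,fx=4.5,fy=4))
W=cloud('wrist',cv2.UMat(d).get() if 0 else arm.snapshot('wrist')[1])
c=cab(W);m=(W[...,2]>.2)&(abs(c[...,0]-.027)<.04)&(abs(c[...,1])<.03)&(W[...,2]<.33)
print(m.sum(),np.nanpercentile(c[m],[2,50,98],axis=0))
q=W[m&(W[...,2]>.295)];print(len(q),cv2.minAreaRect(cab(q).astype(np.float32)*1000))
"
```

```text
shift [-0.0004  0.0001  0.0009] qvel 0.0066 F [-0.1 -0.5 -1.1] t [0.475  0.1844 0.3009]
turn -0.08551995535287915
[ 0.01076514 -0.03166501 -0.99944056] -0.014935328773425701 -0.029924861628755135
12656 [[ 0.0112421  -0.02515134]
 [ 0.01613919  0.00049746]
 [ 0.05420204  0.02585496]]
8809 ((25.724369049072266, 0.09581756591796875), (27.497974395751953, 59.99184799194336), 0.7304821014404297)
```

View pics/w5.png

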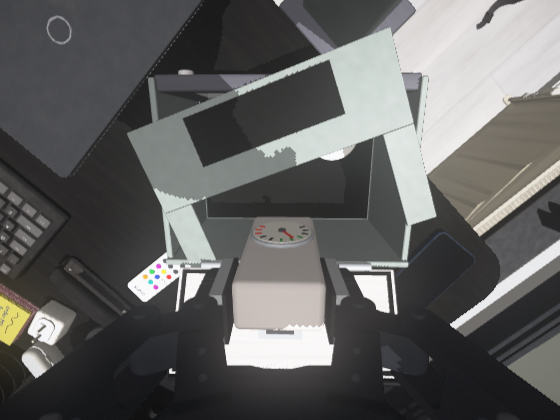

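The wrist view shows the gauge held over the opening, its dial at (283,230), centred and aligned with the back wall. I'll descend.

```bash
python3 -c "
from h import *
x=wor(.027,-.0005);shift(*x,.147,225.3)"
```

```text
shift [-0.0025  0.0044  0.1536] qvel 0.0028 F [-0.5 -0.3 -1.2] t [0.4749 0.1847 0.3007]
turn -0.05113874795324591
```

Emit:
send_rows:
  moves:
    - [-0.0005,0.001,0.03,0,1]
    - [-0.001,0.0018,0.06,0,1]
    - [-0.0015,0.0026,0.09,0,1]
    - [-0.002,0.0034,0.12,0,1]
    - [-0.0025,0.0042,0.143,0,1]
    - [-0.0025,0.0044,0.1535,0,1]
    - [-0.0025,0.0044,0.1535,0,1]
    - [-0.0025,0.0044,0.1535,0,1]
    - [-0.0025,0.0044,0.1535,0,1]

```text
clock: 12.58
eef_pos: [0.4754, 0.1851, 0.1478]
tcp_rot: [-0.001, -0.385, 0.923, -0.017]
ft_force: [-0.4, 0.7, -1.6]
finger_gap: 0.0396
grip_force: 40.4
```

```bash
python3 -c "
from h import *
x=wor(.027,-.0005);shift(*x,.147,225.3)
p,d=arm.snapshot('wrist');cv2.imwrite('pics/w6.png',p)
W=cloud('wrist',d);c=cab(W)
for a,b in ((85,100),(100,115),(115,130),(130,145)):
  q=c[(W[...,2]*1000>a)&(W[...,2]*1000<b)&(abs(c[...,1])<.019)&(c[...,0]<.03)&(c[...,0]>.005)];print(a,len(q),np.median(q[:,0]) if len(q) else 0)
m=(W[...,2]>.15)&(W[...,2]<.17)&(abs(c[...,1])<.019)&(abs(c[...,0]-.03)<.03);q=c[m];print(np.nanpercentile(W[m][:,2],[5,50,95]),np.percentile(q[:,0],[2,98]))
x=wor(.045,-.0005);shift(*x,.147,225.3)
"
```

```text
shift [ 0.0005 -0.0001  0.0008] qvel 0.0069 F [-0.4  0.7 -1.6] t [0.4754 0.1851 0.1478]
turn -0.025491376796594523
85 247 0.011848900495844328
100 644 0.012168890136367235
115 1094 0.014845743813149126
130 1109 0.01566217542276087
[0.15269877 0.15910572 0.16021987] [0.0158327  0.03839966]
shift [-0.0177 -0.0001  0.0004] qvel 0.004 F [ 0.2 -0.1 -0.2] t [0.4753 0.185  0.1476]
turn -0.02938303131372777
```

Emit:
send_rows:
  moves:
    - [-0.004,0,0,0,1]
    - [-0.008,0,0,0,1]
    - [-0.012,0,0,0,1]
    - [-0.016,0,0,0,1]
    - [-0.019,0,0,0,1]
    - [-0.019,0,0,0,1]
    - [-0.019,0,0,0,1]
    - [-0.019,0,0,0,1]

```text
clock: 13.62
eef_pos: [0.4883, 0.1983, 0.1467]
tcp_rot: [-0.001, -0.385, 0.923, -0.017]
ft_force: [-0.4, 0.1, -0.3]
finger_gap: 0.0397
grip_force: 40.4
```

```bash
python3 -c "
from h import *
print(cab(tool()[0]));x=wor(.046,-.0005);shift(*x,.129,225.3)
"
```

```text
[ 0.04590543 -0.0002244 ]
shift [-0.0004  0.0003  0.0177] qvel 0.0018 F [-0.4  0.1 -0.3] t [0.4883 0.1983 0.1467]
turn -0.0305891339593245
```

Emit:
send_rows:
  moves:
    - [0,0,0.0015,0,1]
    - [0,0,0.003,0,1]
    - [0,0,0.0045,0,1]
    - [0,0,0.006,0,1]
    - [0,0,0.0075,0,1]
    - [0,0,0.0085,0,1]
    - [0,0,0.0085,0,1]

```text
clock: 14.5
eef_pos: [0.4884, 0.1981, 0.1382]
tcp_rot: [-0.001, -0.385, 0.923, -0.017]
ft_force: [0.3, -0.8, -1.1]
finger_gap: 0.0397
grip_force: 40.4
```

Emit:
send_rows:
  moves:
    - [0,0,0.002,0,1]
    - [0,0,0.004,0,1]
    - [0,0,0.006,0,1]
    - [0,0,0.0075,0,1]
    - [0,0,0.0085,0,1]
    - [0,0,0.009,0,1]
    - [0,0,0.009,0,1]

```text
clock: 15.38
eef_pos: [0.4886, 0.1978, 0.1296]
tcp_rot: [-0.001, -0.385, 0.923, -0.017]
ft_force: [-3.0, -1.5, 6.1]
finger_gap: 0.0397
grip_force: 41.1
```

Emit:
send_rows:
  moves:
    - [0,0,0,0,0]
    - [0,0,0,0,-0.15]
    - [0,0,0,0,-0.3]
    - [0,0,0,0,-0.4]
    - [0,0,0,0,-0.4]
    - [0,0,0,0,-0.4]
  grip_force: 20

```text
clock: 16.12
eef_pos: [0.4885, 0.1978, 0.1292]
tcp_rot: [-0.001, -0.385, 0.923, -0.017]
ft_force: [-1.1, 0.2, 0.1]
finger_gap: 0.0599
grip_force: 0.0
```

```bash
python3 -c "
from h import *
t,r,s=tool();print(t,cab(t),s['ft_force'],s['finger_gap'],s['grip_force'])
p,d=arm.snapshot('wrist');cv2.imwrite('pics/w7.png',p)
W=cloud('wrist',d);c=cab(W)
m=(W[...,2]>.133)&(W[...,2]<.17)&(abs(c[...,1])<.025)&(abs(c[...,0]-.045)<.02);q=c[m];print(np.nanpercentile(W[m][:,2],[5,50,95]),cv2.minAreaRect(q.astype(np.float32)*1000))
"
```

```text
[0.48851529 0.19782495 0.12920177] [ 0.04573482 -0.00074857] [-1.0824013   0.18430155  0.14213047] 0.05989183113836018 0.0
[0.13572842 0.13910273 0.1402849 ] ((44.04389953613281, -0.5449619293212891), (24.300113677978516, 40.922279357910156), 0.2239084392786026)
```

View pics/w7.png

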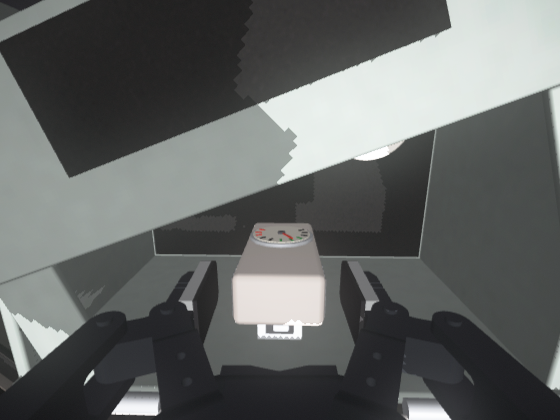

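The wrist view shows the gauge hanging on the hook: its top is at z 0.140, so the origin is at 0.050, and the fingers are clear. I'll retreat upwards and check the space behind the lid.

Emit:
send_rows:
  moves:
    - [0.0003,-0.0005,-0.02,0,-0.4]
    - [0.001,-0.0015,-0.05,0,-0.4]
    - [0.0015,-0.003,-0.1,0,-0.4]
    - [0.002,-0.0045,-0.15,0,0.3]
    - [0.003,-0.006,-0.2,0,1]
    - [0.003,-0.006,-0.2,0,1]
    - [0.003,-0.006,-0.2,0,1]

```text
clock: 17.05
eef_pos: [0.4886, 0.1978, 0.3288]
tcp_rot: [-0.002, -0.385, 0.923, -0.017]
ft_force: [-0.2, 0.0, -0.2]
finger_gap: 0.0001
grip_force: 0.0
```

```bash
python3 -c "
from h import *
t,r,s=tool();print(t,cab(t),s['ft_force'],s['finger_gap'])
W=np.concatenate([cloud(n,np.load(n+'0.npy')).reshape(-1,3) for n in ('scene','side')]+[np.load('w1W.npy')[:260].reshape(-1,3),np.load('w1W.npy')[340:,130:400].reshape(-1,3)]);W=W[np.isfinite(W).all(1)];c=cab(W)
for x in range(100,330,20):
  k=(c[:,0]*1000>=x)&(c[:,0]*1000<x+20)&(abs(c[:,1])<.07);print(x,k.sum(),np.percentile(W[k][:,2],[50,98,100]).round(3) if k.sum() else '')
x=wor(.2,-.0005);shift(*x,.32,225.3)
W=cloud('scene',arm.snapshot('scene')[1]);c=cab(W);m=(abs(c[...,1])<.09)&(c[...,0]>.09)&(c[...,0]<.19)&(W[...,2]>.15)&(W[...,2]<.23);q=np.c_[c[m],W[m][:,2]];print(len(q),np.polyfit(q[:,0],q[:,2],1),np.percentile(q,98,axis=0))
"
```

```text
[0.48855398 0.19783636 0.32875646] [ 0.04577015 -0.00076804] [-0.15727108  0.0039982  -0.1945218 ] 0.00013380929233215082
100 467 [0.172 0.183 0.185]
120 449 [0.186 0.197 0.2  ]
140 2045 [0.206 0.211 0.217]
160 1074 [0.211 0.213 0.216]
180 43 [-0.005  0.003  0.004]
200 98 [0.002 0.049 0.051]
220 71 [0.022 0.05  0.05 ]
240 47 [0.041 0.049 0.05 ]
260 109 [0.033 0.051 0.051]
280 124 [0.035 0.052 0.054]
300 940 [0.048 0.06  0.073]
320 404 [0.048 0.07  0.074]
shift [-0.1543  0.0005  0.0063] qvel 0.0262 F [-0.2  0.  -0.2] t [0.4886 0.1978 0.3288]
turn -0.025865831765031544
1091 [0.67122923 0.0989887 ] [0.16467551 0.08449345 0.21172044]
```

Emit:
send_rows:
  moves:
    - [-0.04,0,-0.001,0,1]
    - [-0.08,0,-0.001,0,1]
    - [-0.12,0,-0.002,0,1]
    - [-0.157,0,-0.002,0,1]
    - [-0.157,0,-0.002,0,1]
    - [-0.157,0.001,0.03,0,1]
    - [-0.158,0.002,0.07,0,1]
    - [-0.159,0.003,0.1,0,1]
    - [-0.159,0.004,0.125,0,1]
    - [-0.159,0.004,0.125,0,1]

```text
clock: 18.35
eef_pos: [0.5971, 0.3084, 0.1999]
tcp_rot: [-0.004, -0.385, 0.923, -0.017]
ft_force: [0.0, -0.0, 1.3]
finger_gap: 0.0001
grip_force: 0.0
```

```bash
python3 -c "
from h import *
t,r,s=tool();print(cab(t),t[2],s['ft_force'])
for x,z in [(180,205),(162,217),(148,224),(132,229),(115,231),(98,231),(81,230),(67,225),(54,216),(43.5,204),(37,190),(34,175)]:
  w=wor(x/1000,-.0005);print((x,z),np.round(r.T@(np.array([*w,z/1000])-t),4))
"
```

```text
[ 2.00724144e-01 -1.87466676e-04] 0.19993366809143753 [ 0.03764998 -0.04085907  1.30755677]
(180, 205) [ 0.0208 -0.0005 -0.0047]
(162, 217) [ 0.039  -0.0008 -0.0163]
(148, 224) [ 0.0532 -0.001  -0.023 ]
(132, 229) [ 0.0693 -0.0012 -0.0277]
(115, 231) [ 0.0863 -0.0012 -0.0294]
(98, 231) [ 0.1033 -0.0012 -0.029 ]
(81, 230) [ 0.1203 -0.0012 -0.0277]
(67, 225) [ 0.1342 -0.001  -0.0224]
(54, 216) [ 0.147  -0.0008 -0.0132]
(43.5, 204) [ 0.1573 -0.0005 -0.001 ]
(37, 190) [ 1.635e-01 -1.000e-04  1.310e-02]
(34, 175) [0.1662 0.0004 0.0282]
```

Emit:
send_rows:
  moves:
    - [0.01,0,-0.002,0,1]
    - [0.02,0,-0.005,0,1]
    - [0.03,0,-0.01,0,1]
    - [0.04,0,-0.016,0,1]
    - [0.053,0,-0.023,0,1]
    - [0.061,0,-0.025,0,1]
    - [0.069,0,-0.028,0,1]
    - [0.078,0,-0.029,0,1]
    - [0.086,0,-0.0295,0,1]
    - [0.086,0,-0.0295,0,1]

```text
clock: 19.6
eef_pos: [0.5376, 0.249, 0.2326]
tcp_rot: [-0.002, -0.385, 0.923, -0.017]
ft_force: [0.1, 0.0, 0.9]
finger_gap: 0.0
grip_force: 0.0
```

```bash
python3 -c "
from h import *
t,r,s=tool();print(cab(t),t[2],s['ft_force'])
W=cloud('side',arm.snapshot('side')[1]);c=cab(W);m=(abs(c[...,1])<.1)&(c[...,0]>.05)&(c[...,0]<.19)&(W[...,2]>.165)&(W[...,2]<.27);q=np.c_[c[m],W[m][:,2]]
for y in (-80,-60,60,80):
  k=q[abs(q[:,1]*1000-y)<12];print(y,len(k),k[k[:,2].argsort()[-6:]].round(3).tolist()[:3] if len(k) else '')
"
```

```text
[0.11660962 0.00032651] 0.23255036447765245 [0.13100941 0.03835604 0.90484153]
-80 179 [[0.093, -0.079, 0.25], [0.102, -0.08, 0.25], [0.092, -0.09, 0.252]]
-60 182 [[0.099, -0.063, 0.25], [0.095, -0.051, 0.25], [0.096, -0.071, 0.252]]
60 172 [[0.103, 0.063, 0.249], [0.096, 0.052, 0.249], [0.092, 0.062, 0.25]]
80 167 [[0.101, 0.073, 0.249], [0.092, 0.069, 0.249], [0.094, 0.091, 0.25]]
```

Emit:
send_rows:
  moves:
    - [0.009,0,0,0,1]
    - [0.017,0,0,0,1]
    - [0.026,0,0.001,0,1]
    - [0.034,0,0.002,0,1]
    - [0.041,0,0.0045,0,1]
    - [0.048,0,0.007,0,1]
    - [0.055,0,0.0115,0,1]
    - [0.061,0,0.016,0,1]
    - [0.066,0,0.022,0,1]
    - [0.071,0,0.0285,0,1]

```text
clock: 20.9
eef_pos: [0.4881, 0.1979, 0.2047]
tcp_rot: [-0.001, -0.385, 0.923, -0.017]
ft_force: [0.0, 0.5, 1.0]
finger_gap: 0.0002
grip_force: 0.5
```

Emit:
send_rows:
  moves:
    - [0.003,0,0.007,0,1]
    - [0.006,0,0.014,0,1]
    - [0.008,0,0.021,0,1]
    - [0.009,0,0.026,0,1]
    - [0.009,0,0.029,0,1]
    - [0.009,0,0.029,0,1]

```text
clock: 21.65
eef_pos: [0.4824, 0.1908, 0.1762]
tcp_rot: [-0.002, -0.385, 0.923, -0.017]
ft_force: [0.4, -0.1, -0.3]
finger_gap: 0.0
grip_force: 0.0
```

```bash
python3 -c "
from h import *
t,r,s=tool();print(cab(t),t[2],s['ft_force'])
W=cloud('side',arm.snapshot('side')[1]);c=cab(W);m=(abs(c[...,1])<.1)&(c[...,0]>-.03)&(c[...,0]<.09)&(W[...,2]>.14)&(W[...,2]<.27);q=np.c_[c[m],W[m][:,2]]
for y in (-80,-60,60,80):
  k=q[abs(q[:,1]*1000-y)<12];print(y,len(k),k[k[:,0].argsort()[::max(1,len(k)//6)]].round(3).tolist() if len(k) else '')
"
```

```text
[ 0.0364016 -0.0013302] 0.17621105232381307 [ 0.42586925 -0.11799938 -0.33488565]
-80 119 [[-0.028, -0.072, 0.147], [-0.015, -0.084, 0.146], [-0.009, -0.088, 0.144], [0.011, -0.092, 0.16], [0.032, -0.077, 0.16], [0.058, -0.081, 0.156], [0.08, -0.073, 0.156]]
-60 170 [[-0.028, -0.059, 0.149], [-0.013, -0.07, 0.147], [0.008, -0.065, 0.158], [0.026, -0.062, 0.157], [0.036, -0.065, 0.156], [0.052, -0.069, 0.157], [0.086, -0.06, 0.156]]
60 68 [[0.021, 0.055, 0.246], [0.028, 0.052, 0.156], [0.033, 0.051, 0.154], [0.043, 0.052, 0.157], [0.056, 0.054, 0.155], [0.075, 0.055, 0.154], [0.084, 0.07, 0.155]]
80 32 [[0.039, 0.072, 0.156], [0.052, 0.077, 0.157], [0.057, 0.084, 0.154], [0.063, 0.072, 0.157], [0.07, 0.086, 0.156], [0.078, 0.071, 0.151], [0.087, 0.068, 0.151]]
```

Emit:
send_rows:
  moves:
    - [0,0,-0.01,0,1]
    - [0.014,0,-0.01,0,1]
    - [0.028,0,-0.01,0,1]
    - [0.028,0,-0.004,0,1]
    - [0.028,0,0,0,1]
    - [0.028,0,0.002,0,1]
    - [0.028,0,0.0035,0,1]
    - [0.028,0,0.0045,0,1]
    - [0.028,0,0.0045,0,1]

```text
clock: 22.82
eef_pos: [0.4628, 0.1709, 0.1726]
tcp_rot: [-0.001, -0.385, 0.923, -0.017]
ft_force: [-2.4, 0.3, 4.9]
finger_gap: 0.0003
grip_force: 2.4
```

Emit:
send_rows:
  moves:
    - [0,0,0.0005,0,1]
    - [0,0,0.001,0,1]
    - [0,0,0.0015,0,1]
    - [0,0,0.0015,0,1]

```text
clock: 23.32
eef_pos: [0.4629, 0.1709, 0.1722]
tcp_rot: [-0.001, -0.385, 0.923, -0.017]
ft_force: [-9.0, -2.3, 24.0]
finger_gap: 0.0
grip_force: 12.2
```

Firm contact at 24 N: the lid is seated. I'll retreat and verify.

Emit:
send_rows:
  moves:
    - [0,0,-0.005,0,1]
    - [0,0,-0.03,0,1]
    - [0,0,-0.08,0,1]
    - [0,0,-0.13,0,1]
    - [0,0,-0.18,0,1]
    - [0,0,-0.18,0,1]
    - [0,0,-0.18,0,1]

```text
clock: 24.2
eef_pos: [0.461, 0.1765, 0.3501]
tcp_rot: [-0.002, -0.385, 0.923, -0.017]
ft_force: [-0.4, -0.2, 0.3]
finger_gap: 0.0004
grip_force: 0.0
```

```bash
python3 -c "
from h import *
t,r,s=tool();print(t,cab(t),s['ft_force'])
p,d=arm.snapshot('wrist');q,_=arm.snapshot('side')
W=cloud('wrist',d);c=cab(W);m=(abs(c[...,1])<.08)&(c[...,0]>0)&(c[...,0]<.07)&(W[...,2]>.14)&(W[...,2]<.2);print(m.sum(),np.polyfit(c[m][:,0],W[m][:,2],1),np.median(W[m][:,2]))
cv2.imwrite('pics/f.png',cv2.hconcat([cv2.resize(p,(400,300)),cv2.resize(q[60:360,190:490],(400,300))]))
"
```

```text
[0.46095164 0.17650766 0.35014283] [0.01119438 0.00384919] [-0.35270598 -0.2403298   0.28239688]
9370 [-0.00096918  0.15579343] 0.15576184165575702
```

View pics/f.png

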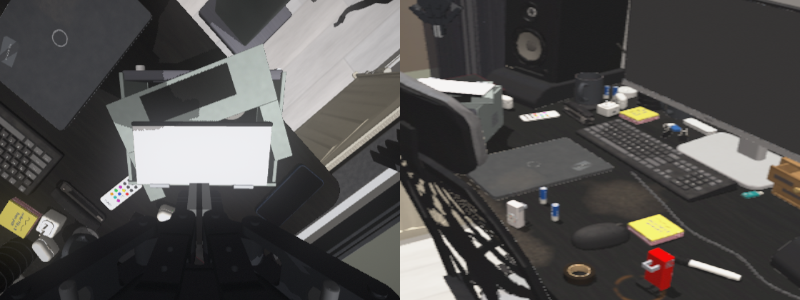

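The lid lies flat on the cabinet (slope about 0), and the other things on the desk are where they were. I'll hand in.

```bash
python3 -c "
from station import arm
print(arm.hand_in())"
```

```text
the job is handed in; nothing more can be done
None
```

I hung the large white gauge on the hook, with its strap fully down, let go, shut the lid flat and handed the job in at about 24 s; no verdict came back, and nothing else on the desk was touched.

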